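# Clear the laboratory balance and tare it

## Robot

A 6-joint arm with a two-finger parallel gripper is mounted at the origin on the work surface. World frame = base frame: x ahead of the robot, y to its left, z up, the work surface at z = 0. Lengths are in mm, angles in rad, forces in N, time in s.
With the tool pointing down it reaches from about 350 to 975 mm from the base axis. Payload 7.1 kg.
Tool frame: the origin (TCP) lies midway between the tips of the shut fingers; the grasp point (between the pads) lies pinch_z behind it (pinch_z is the distance from the TCP to the grasp point, in mm); z points along the fingers, y is the line along which they close (so a half turn about z gives the same grasp; the last joint's range is limited). The gripper opens to 88 mm and grips with 3 to 60 N. Pads are 20 mm wide; open, the fingers measure 115 mm over their backs; the gripper's body (75 mm by 178 mm) begins 61 mm behind the grasp point.
Start: joints at [1.186, 0.423, 1.63, -0, 1.089, -0.019], TCP at [223.528, 583.644, 222.675] pointing down, gripper open.
Joint ranges: [-3, 3], [-0.9, 2.11], [0.09, 2.58], [-1.31, 4.45], [0.11, 2.69], [-2.54, 2.54]. Speed limits (rad/s): [2.39, 2.39, 3.01, 3.14, 3.14, 3.14].

## Interface

Orientations are given as a rotation vector (axis times angle).
In Python, from workcell import get_obs, get_image, close_job, pinch_z gives the robot as it stands.
- The arm moves only by the tool jog_arm, never from a script. Its argument "commands" is a list of rows, each a list of 3 entries, a list of its own where there are three numbers: the gripper command: -1 is shut, 1 is fully open, values between are in proportion, then the shift along the tool's x, y, z as a fraction of full scale, then the turn, a rotation vector about the tool's x, y, z as a fraction of full scale. In form: [[gripper, [tx, ty, tz], [rx, ry, rz]], ...]. A call has 1 to 10 rows; each row shifts and turns the commanded pose from where the row before left it, along the tool's axes as they then stand; what a row does not reach is not made up. Full scale, the value 1, is 0.1 m for a shift and 45 degrees for a turn. A row lasts 1/10 s, in which the tool goes at most 50 mm and 8.59 degrees, less where a joint would pass 70% of its speed; a pose out of reach is approached as far as the arm can. A call with a number of a shift or a turn outside -1 to 1 is refused whole. A call with a gripper value outside its range is refused whole. The fingers move at their own pace and stop on an object; the grip force is fixed at half the most. Time passes only in rows, so rows that do not move let the fingers close. It gives the time, the measured TCP pose, the force, the opening and the grip force at its end, in the units of the state.
- get_obs(): the state, without advancing time (a new reading comes with each control period).
- get_image(name): name is "scene" or "top" or "wrist"; returns a dict with "image" (420x560x3 uint8, blue, green, red), "z_map" (420x560 float32, mm along the optical axis (not along the pixel's ray), 0 where there is no reading), "intrinsics" (3x3 intrinsics, pixels), "k1" (the pictures are not rectified: a ray, as slopes to the right and down, at radius r is drawn at 1 + k1 r^2 times it, then the intrinsics apply), "eye" and "orientation" of the camera in the world; the wrist camera has in their place "mount" (4x4, takes a point from camera to tool coordinates, whose origin is the TCP and whose axes are the flange's). Camera axes: x right, y down, z forward; pixel columns grow to the right and rows downward; lengths in mm; the calibration is good to about 2 mm. A picture is of the moment at which its call begins: read the wrist's pose just before it.
- close_job(): hands the job in; it is judged then, once.
The state is a dict: "t": time; "qpos": joint angles; "qvel": joint speeds; "joint_torque": joint torques, N m; "ee_pos": TCP position; "orientation": TCP orientation; "ft_force": force on the tool from outside, world axes, zero at the start; "moment": the same for the moment, N m; "width": finger opening in mm; "grasp_force": force on a finger pad.
Only numpy, scipy, OpenCV 4.12 (cv2) and the standard library are available. Lean on these libraries where they do the work, as an engineer would, in place of code of your own. Each camera call takes 0.05 s, during which the arm holds its last target. There are 200 camera calls.

## Task

Swing the tilted carrying handle of the steel canister upright while the canister stays standing on the balance, then lift the canister off by the handle, without tipping it over, and set it down (do not drop it) so that its whole foot stands on the cork mat beside the balance; let go of it. Then zero the empty balance by pressing its larger button, the tare button, fully down and letting it come up. Leave the small power button and the other things on the bench alone.

Things in the scene. Friction and masses are not known exactly. Their poses are not given: they have to be found in the camera images.
- balance: Fixed grey laboratory balance, 250 mm deep (own x) by 180 mm wide (own y), top of its shell 60 mm above the bench. Origin: middle of its underside, on the bench. Own -x is the front edge with the display and the two buttons, and faces roughly towards the robot; own z up.
- pan (a point): Centre of the top of the balance's round steel pan (140 mm in diameter, 85 mm above the bench), 35 mm behind the balance's origin along its own x. The canister starts on it.
- canister: Loose closed cylindrical steel canister, foot 90 mm and wall 100 mm in diameter, flat lid (104 mm in diameter) whose top is 102 mm above the foot; 0.33 to 0.66 kg. Origin: centre of its underside; own z up. Its bail handle is hinged on two ears on its sides, on an axis along own y 82 mm above the underside, and tilts towards own -x at the start.
- bail (a joint): Angle of the canister's bail handle in rad: 0 = upright over the middle of the lid, positive = tilted towards the canister's own -x (starts at 0.45 to 0.75), limits -1.1 and 1.1. It swings easily (about 1 N at the grip; a finger pushing it should rise with it along its arc, as a rubber fingertip dragged level against the bar can jam and tip the canister) and stays where it is left.
- bail_grip (a point): Middle of the bail's straight round grip bar: white plastic, 13 mm in diameter, 60 mm long along the canister's own y, 80 mm from the hinge axis, so 162 mm above the canister's underside when upright. The rest of the bail is 6 mm steel wire, 120 mm wide over all.
- mat: Fixed flat square cork mat, 140 by 140 mm, 5 mm thick, on the bench to the left or right of the balance. Origin: centre of its underside, on the bench; own x and y along its sides.
- tare_top (a point): Centre of the top of the larger white round button (28 mm in diameter) on the balance's front right corner seen from the robot: the tare button. Pressed straight down, 5 mm of travel, sprung, about 4 N fully down.
- tare (a joint): Travel of the tare button in m: 0 = up, 0.005 = fully down.
- power_top (a point): Centre of the top of the small white round button (16 mm in diameter), 110 mm to the left of the tare button: the power button. Not to be pressed.
- power (a joint): Travel of the power button in m: 0 = up, 0.005 = fully down.
- rack: Bystander: loose dark-blue tube rack, a block 110 by 90 by 50 mm with four clear tube ends 12 mm proud of it, on the opposite side of the balance from the mat. Origin: centre of its underside.
- reagent: Bystander: brown glass bottle, 68 mm in diameter, 150 mm tall, behind and left. Origin: centre of its underside.
- tipbox: Bystander: cream box, 85 by 125 by 70 mm high, behind and right. Origin: centre of its underside.
Not all that is in view belongs to the job. Leave any orange or yellow look-alike of the canister alone. What is shaped like the mat but yellow is not meant.

How it is judged:
By the outcome, as a careful person would: the job done as asked, in the order asked, and still so for the second after the job is handed in, with the robot touching nothing.
It also fails if it takes over 59 s, if anything falls off the work surface, if the arm or the gripper's body presses on something with over 40 N, if the wrist force passes 120 N, or if a joint passes its speed limit or range.

## Working session

There is one attempt and no reset: what is moved stays moved. The work goes in short steps, Python scripts to look and compute and a tool call to move; the robot and the scene stay as the last step left them, time stands still between calls to the robot, and variables do not carry over. Pictures are saved under pics/ and viewed, at most 10 in all, crops included, and the job is handed in when it is done.

Besides the shell and the picture viewer there is one more tool, called after ">>>" as name([rows], argument=value, ...), one row to a line, values as JSON. jog_arm: Moves the arm, as the interface text tells. Its arguments: {"type":"object","properties":{"commands":{"type":"array","items":{"type":"array"}}},"required":["commands"]}

```bash
mkdir -p pics; cat > h.py <<'E'
import numpy as np, cv2
from scipy.spatial.transform import Rotation as R
from workcell import get_obs, get_image, close_job, pinch_z
def rot(o):
    o=np.array(o,float)
    return o if o.shape==(3,3) else (R.from_rotvec(o).as_matrix() if o.size==3 else None)
def grab(name):
    o=get_obs(); d=get_image(name)
    if name=="wrist":
        T=np.eye(4);T[:3,:3]=rot(o["orientation"]);T[:3,3]=o["ee_pos"]; M=T@np.array(d["mount"])
        d["Rm"],d["e"]=M[:3,:3],M[:3,3]
    else: d["Rm"],d["e"]=rot(d["orientation"]),np.array(d["eye"])
    return d
def rays(d,uv):
    K=np.array(d["intrinsics"]);uv=np.array(uv,float).reshape(-1,2)
    p=np.c_[(uv[:,0]-K[0,2])/K[0,0],(uv[:,1]-K[1,2])/K[1,1]];s=p.copy()
    for _ in range(20): s=p/(1+d["k1"]*(s**2).sum(1,keepdims=True))
    return np.c_[s,np.ones(len(s))]
def cloud(d):
    v,u=np.mgrid[:420,:560]; r=rays(d,np.c_[u.ravel(),v.ravel()])
    P=(r*d["z_map"].ravel()[:,None])@d["Rm"].T+d["e"]; P[d["z_map"].ravel()==0]=np.nan
    return P.reshape(420,560,3)
def onplane(d,uv,z):
    r=rays(d,uv)@d["Rm"].T; return d["e"]+r*((z-d["e"][2])/r[:,2:])
E
python3 - <<'E'
from h import *
print(get_obs(),pinch_z)
for n in("scene","top"):
    d=grab(n); print(n,d["e"],d["Rm"],d["intrinsics"],d["k1"]); cv2.imwrite(f"pics/{n}.png",cv2.resize(d["image"],(800,600)))
    np.save(n+".npy",d,allow_pickle=True)
E
```

```text
{'t': 0.0, 'qpos': array([ 1.18602582e+00,  4.23806927e-01,  1.63069835e+00,  2.61745092e-05,
        1.08860587e+00, -1.89700301e-02]), 'qvel': array([ 7.07516341e-04,  5.59704857e-04,  7.43329571e-04, -1.36176532e-04,
       -2.36070204e-03, -4.02076354e-05]), 'joint_torque': array([ 3.27278503e-04, -5.44638491e+01, -2.73664391e+01,  6.45244843e-02,
        2.26357958e-02, -1.71040974e-04]), 'ee_pos': array([223.30090731, 583.14488145, 221.91959818]), 'orientation': array([-5.71358888e-01, -3.08886588e+00,  2.32926565e-03]), 'ft_force': array([ 0.05023764,  0.94879148, -0.30796778]), 'moment': array([ 0.03559747,  0.01761361, -0.00878951]), 'grasp_force': 0.0, 'width': 87.55564941850946} 18.700000000000003
scene [1570.26632217 -487.77689128 1143.28861998] [[ 0.42076249  0.58885641 -0.69007757]
 [ 0.9071693  -0.2745228   0.31887474]
 [-0.00167059 -0.76018772 -0.64970135]] [[534.9696986    0.         283.05298242]
 [  0.         534.9696986  209.30634995]
 [  0.           0.           1.        ]] 0.05837455769333355
top [ 452.74895315  -12.3133656  1352.59552693] [[-0.02506302 -0.99471432  0.09957541]
 [-0.99958846  0.02632643  0.01139408]
 [-0.01395532 -0.09924886 -0.99496478]] [[516.76193032   0.         277.98553265]
 [  0.         516.76193032 210.18480809]
 [  0.           0.           1.        ]] -0.16376723883410504
```

View pics/scene.png

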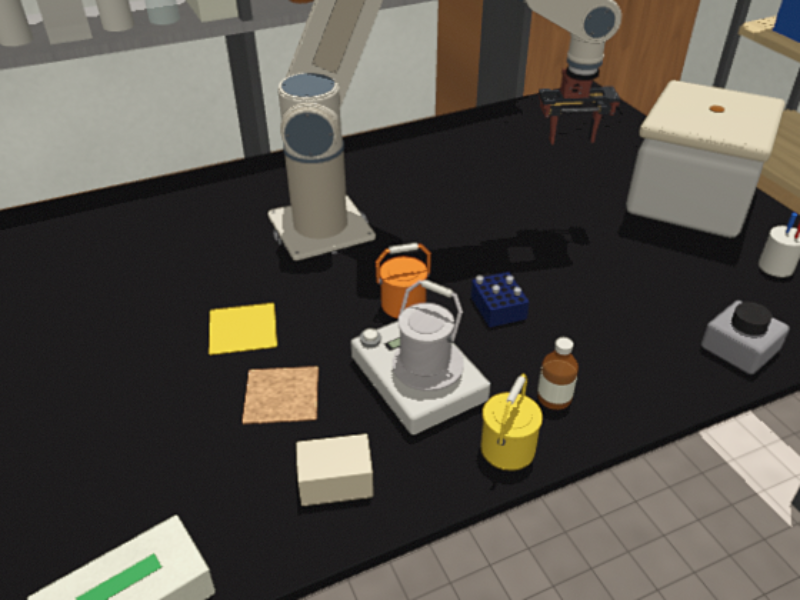

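View pics/top.png

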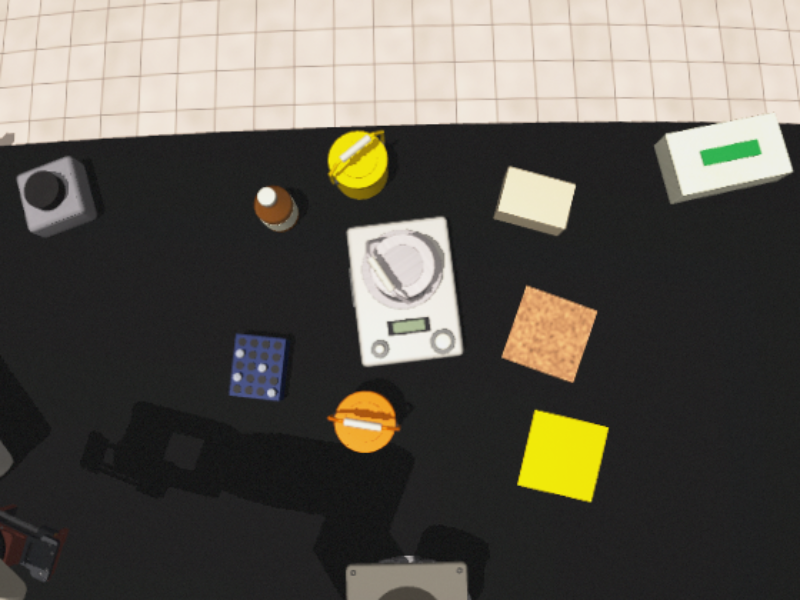

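The steel canister is on the balance at top-view pixel (403,265), with its white grip bar around (388,272). Look-alikes are the orange canister (365,422) and the yellow one (358,163). The cork mat is at (549,334) and the yellow square at (563,455). The tare button is at (442,342), larger than the power button at (380,349). Next is a close crop plus measurements.

```bash
python3 - <<'E'
from h import *
d=np.load("top.npy",allow_pickle=True).item(); im=d["image"]
c=im[145:265,235:335]; cv2.imwrite("pics/crop.png",cv2.resize(c,(500*1,600),interpolation=cv2.INTER_CUBIC))
P=cloud(d)
hsv=cv2.cvtColor(im,cv2.COLOR_BGR2HSV)
# mat
m=cv2.inRange(hsv,(5,60,80),(18,200,255)); m[:,:340]=0; m=cv2.morphologyEx(m,cv2.MORPH_OPEN,np.ones((5,5)))
m=cv2.morphologyEx(m,cv2.MORPH_CLOSE,np.ones((7,7)))
cs=max(cv2.findContours(m,0,2)[0],key=cv2.contourArea); b=cv2.boxPoints(cv2.minAreaRect(cs)); B=onplane(d,b,5)
print("mat",B.round(1),B.mean(0),np.linalg.norm(B-np.roll(B,1,0),axis=1))
# depth-based
Z=P[...,2]; 
def st(mask,n): 
    q=P[mask]; print(n,len(q),np.median(q,0).round(1),q.min(0).round(),q.max(0).round())
roi=np.zeros(Z.shape,bool); roi[145:265,235:335]=1
lid=roi&(Z>180)&(Z<196); bail=roi&(Z>200); shell=roi&(Z>53)&(Z<66)
st(lid,"lid");st(bail,"bail");st(shell,"shell")
q=P[lid]; 
from scipy.optimize import least_squares
h=cv2.minAreaRect(P[shell][:,:2].astype(np.float32)); print("shell",h)
print("lid circ",cv2.minEnclosingCircle(q[:,:2].astype(np.float32)))
white=bail&(im.min(2)>200); st(white,"white")
q=P[bail]; print("top bail pts",np.c_[q][np.argsort(-q[:,2])[:12]].round())
print("bail rect",cv2.minAreaRect(q[:,:2].astype(np.float32)))
# scene camera
d2=np.load("scene.npy",allow_pickle=True).item();P2=cloud(d2);Z2=P2[...,2]
r=(abs(P2[...,0]-P[lid][:,0].mean())<90)&(abs(P2[...,1]-P[lid][:,1].mean())<90)
q=P2[r&(Z2>180)&(Z2<194)]; print("lid scene",len(q),cv2.minEnclosingCircle(q[:,:2].astype(np.float32)),np.median(q[:,2]))
q=P2[r&(Z2>205)&(Z2<270)]; print("bail scene",len(q),q[np.argsort(-q[:,2])[:25]].round())
E
```

```text
mat [[ 477.6 -181.9    5. ]
 [ 611.4 -234.7    5. ]
 [ 561.  -367.7    5. ]
 [ 427.3 -313.4    5. ]] [ 519.34213785 -274.43228764    5.        ] [140.78553964 143.88367203 142.26783636 144.27800407]
lid 1426 [627.7 -11.2 187. ] [568. -58. 180.] [676.  45. 196.]
bail 254 [601.9  24.4 242. ] [561. -24. 201.] [664.  47. 250.]
shell 3866 [559.9 -12.8  60.6] [ 468. -108.   53.] [730.  89.  66.]
shell ((599.8450317382812, -9.690727233886719), (250.1189422607422, 177.49082946777344), 5.463449954986572)
lid circ ((620.4659423828125, -0.11690550297498703), 59.339027404785156)
white 134 [601.9  25.3 243.5] [573.   4. 238.] [636.  47. 250.]
top bail pts [[594.  17. 250.]
 [583.  13. 249.]
 [597.  19. 249.]
 [586.  13. 249.]
 [628.  38. 248.]
 [606.  27. 248.]
 [606.  29. 248.]
 [603.  25. 248.]
 [610.  32. 248.]
 [601.  27. 247.]
 [584.  11. 247.]
 [615.  38. 247.]]
bail rect ((608.6317749023438, 17.688003540039062), (117.788818359375, 29.958362579345703), 31.674701690673828)
lid scene 846 ((624.4490966796875, -2.5976572036743164), 60.34452819824219) 185.35844508711978
bail scene 181 [[633.  37. 246.]
 [588.  13. 245.]
 [593.  13. 245.]
 [595.  18. 244.]
 [614.  30. 244.]
 [582.  10. 244.]
 [610.  23. 244.]
 [585.   8. 244.]
 [632.  41. 244.]
 [599.  19. 244.]
 [624.  33. 244.]
 [591.   3. 244.]
 [603.  20. 243.]
 [593.  17. 243.]
 [617.  31. 243.]
 [612.  19. 243.]
 [604.  23. 243.]
 [611.  28. 243.]
 [624.  36. 243.]
 [608.  21. 243.]
 [626.  41. 243.]
 [593.  10. 243.]
 [602.  18. 243.]
 [610.  26. 243.]
 [585.  12. 242.]]
```

View pics/crop.png

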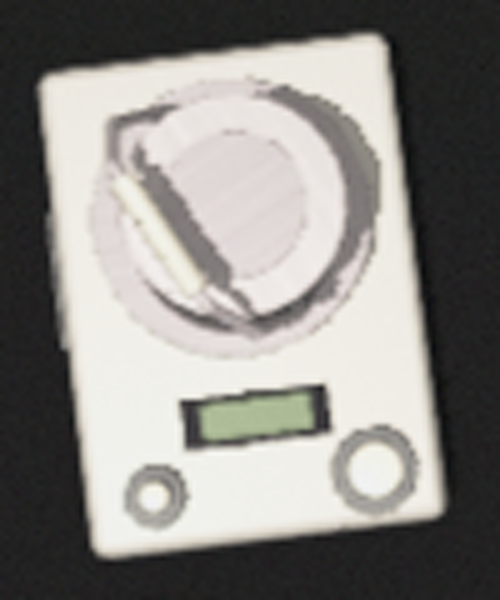

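The crop confirms the steel canister. The lid circle is centred near crop (235,205), the grip bar runs from (120,180) to (195,290), and the large tare button is at (375,470), right of the small power button at (153,495).

```bash
python3 - <<'E'
from h import *
d=np.load("top.npy",allow_pickle=True).item(); P=cloud(d)
f=lambda x,y:(235+x/5-.4,145+y/5-.4)
print("lid",onplane(d,f(235,205),187)); print("bar",onplane(d,[f(120,180),f(195,290),f(158,235)],243))
for n,x,y in(("tare",375,470),("power",153,495)):
    u,v=map(int,f(x,y)); print(n,np.nanmedian(P[v-1:v+2,u-1:u+2].reshape(-1,3),0),onplane(d,f(x,y),68))
for n,u,v,z in(("orange",365,422,102),("yellowcan",358,163,102),("rack",258,367,50),("tip",535,200,70)):
    print(n,onplane(d,(u*.7,v*.7),z))
a=np.deg2rad(5.46);c=np.array([599.8,-9.7]);ax=np.array([np.cos(a),np.sin(a)])
print("pan",c+35*ax,"tare?",c)
E
```

```text
lid [[625.45845397  -8.60955917 187.        ]]
bar [[629.50672968  40.89377818 243.        ]
 [580.51886207   9.45781844 243.        ]
 [604.93626564  24.91389339 243.        ]]
tare [509.09170955 -72.16894777  83.61294042] [[508.27914535 -74.37928484  68.        ]]
power [499.57253202  36.04595119  82.09876843] [[498.72108041  36.25625415  68.        ]]
orange [[373.37784738  61.25376825 102.        ]]
yellowcan [[820.6514402   64.30217506 102.        ]]
rack [[470.64010398 252.46475815  50.        ]]
tip [[ 754.06037887 -247.69086136   70.        ]]
pan [634.64120041  -6.36972159] tare? [599.8  -9.7]
```

>>> jog_arm([
  [1,[0,0,-0.1],[0,0,0.188]],
  [1,[0,0,-0.1],[0,0,0.188]],
  [1,[0,0,-0.1],[0,0,0.188]],
  [1,[0,0,-0.1],[0,0,0.188]],
  [1,[0,0,-0.1],[0,0,0.188]],
  [1,[0,0,-0.1],[0,0,0.188]],
  [1,[0,0,-0.1],[0,0,0.188]],
  [1,[0,0,-0.1],[0,0,0.188]],
  [1,[0,0,-0.1],[0,0,0.188]],
  [1,[0,0,-0.1],[0,0,0.188]],
])

```text
t: 1.1
ee_pos: [223.4, 583.4, 322.6]
orientation: [2.507, 1.892, -0.001]
ft_force: [0.5, 0.1, 0.1]
width: 87.9
grasp_force: 0.0
```

>>> jog_arm([
  [1,[0,0,0],[0,0,0.188]],
  [1,[0,0,0],[0,0,0.188]],
  [1,[0,0,0],[0,0,0.188]],
  [1,[0,0,0],[0,0,0.188]],
  [1,[0,0,0],[0,0,0.188]],
  [1,[0,0,0],[0,0,0]],
])

```text
t: 1.7
ee_pos: [223.5, 583.4, 322.2]
orientation: [3.019, 0.867, -0.001]
ft_force: [0.2, -0.7, -0.2]
width: 87.8
grasp_force: 0.0
```

```bash
cat >> h.py <<'E'
def to(p,yaw=None):
    "shift in tool axes (full-scale units) from TCP to p, plus tilt/yaw error of tool"
    o=get_obs();Rm=rot(o["orientation"]); s=Rm.T@(np.array(p)-o["ee_pos"])/100
    print("t",round(o["t"],2),"pos",o["ee_pos"].round(1),"yaw y",np.degrees(np.arctan2(Rm[1,1],Rm[0,1])).round(2),"z",Rm[:,2].round(3),"shift",s.round(3),"f",o["ft_force"].round(1),"w",o["width"])
    if yaw is not None:
        c,s_=np.cos(np.radians(yaw)),np.sin(np.radians(yaw)); W=np.array([[s_,c,0],[-c,s_,0],[0,0,-1]])
        print("turn",(R.from_matrix(Rm.T@W).as_rotvec()/np.radians(45)).round(3))
E
python3 -c "
from h import *
to((605,25,322),-58.5);print(get_obs()['qpos'].round(2))"
```

```text
t 1.7 pos [223.5 583.4 322.2] yaw y -57.94 z [-0.    -0.001 -1.   ] shift [2.690e-01 6.757e+00 6.000e-03] f [ 0.2 -0.7 -0.2] w 87.75706745549269Traceback (most recent call last):
  File "<string>", line 3, in <module>
    to((605,25,322),-58.5);print(get_obs()['qpos'].round(2))
    ~~^^^^^^^^^^^^^^^^^^^^
  File "h.py", line 31, in to
    print("turn",(R.from_matrix(Rm.T@W).as_rotvec()/np.radians(45)).round(3))
                  ~~~~~~~~~~~~~^^^^^^^^
  File "scipy/spatial/transform/_rotation.pyx", line 1143, in scipy.spatial.transform._rotation.Rotation.from_matrix
ValueError: Non-positive determinant (left-handed or null coordinate frame) in rotation matrix 0: [[-9.99951844e-01 -9.78414223e-03  7.61777319e-04]
 [-9.78455809e-03  9.99951982e-01 -5.44106123e-04]
 [ 7.56417128e-04  5.51533576e-04  9.99999562e-01]].
```

>>> jog_arm([
  [1,[0.02,0.3,0],[0,0,0]],
  [1,[0.02,0.48,0],[0,0,0]],
  [1,[0.02,0.48,0],[0,0,0]],
  [1,[0.02,0.48,0],[0,0,0]],
  [1,[0.02,0.48,0],[0,0,0]],
  [1,[0.02,0.48,0],[0,0,0]],
  [1,[0.02,0.48,0],[0,0,0]],
  [1,[0.02,0.48,0],[0,0,0]],
  [1,[0.02,0.48,0],[0,0,0]],
  [1,[0.02,0.48,0],[0,0,0]],
])

```text
t: 2.7
ee_pos: [487.0, 201.3, 322.7]
orientation: [-3.017, -0.877, -0.0]
ft_force: [0.7, 1.4, 0.5]
width: 87.8
grasp_force: 0.0
```

>>> jog_arm([
  [0,[0.02,0.48,0],[0,0,0]],
  [0,[0.02,0.48,0],[0,0,0]],
  [0,[0.02,0.48,0],[0,0,0]],
  [-0.3,[0,0.48,0],[0,0,0]],
  [-0.3,[0,0.1,0],[0,0,0]],
  [-0.3,[0,0,0],[0,0,0]],
])

```text
t: 3.3
ee_pos: [599.1, 33.9, 322.1]
orientation: [-3.018, -0.87, 0.001]
ft_force: [-0.3, 0.1, -0.1]
width: 43.5
grasp_force: 0.0
```

```bash
sed -i 's/\[\[s_,c,0\],\[-c,s_,0\]/[[-s_,c,0],[c,s_,0]/' h.py; python3 -c "
from h import *
to((605,25,322),-58.5);print(get_obs()['qpos'].round(2))
d=grab('wrist');print(np.array(d['mount']).round(2));np.save('w1.npy',d,allow_pickle=True);cv2.imwrite('pics/w1.png',cv2.resize(d['image'],(800,600)))"
```

```text
t 3.3 pos [599.1  33.9 322.1] yaw y -57.85 z [-0.001  0.    -1.   ] shift [0.003 0.106 0.   ] f [-0.3  0.1 -0.1] w 43.457218954885114
turn [-0.001  0.001  0.014]
[0.04 0.29 1.59 0.   1.27 1.05]
[[  -0.     -0.96   -0.27   72.76]
 [   1.     -0.      0.     -0.85]
 [  -0.     -0.27    0.96 -162.68]
 [   0.      0.      0.      1.  ]]
```

View pics/w1.png

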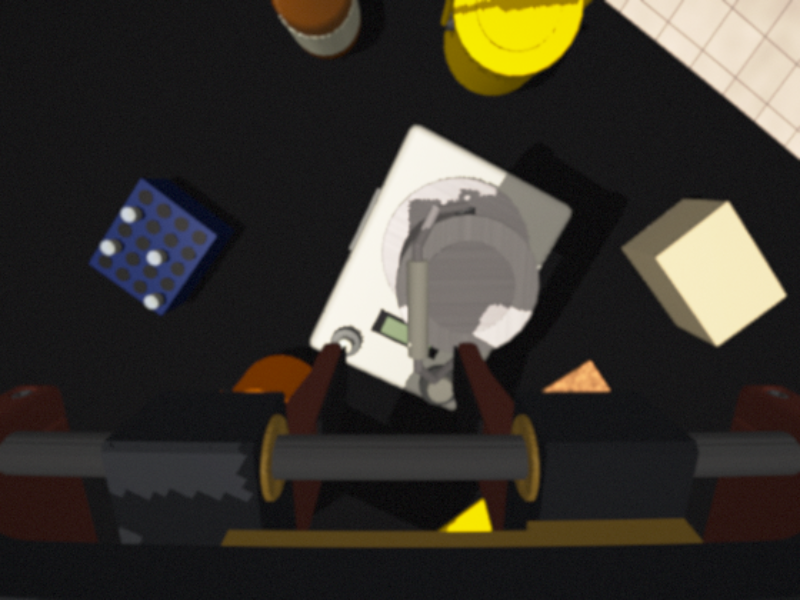

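The wrist view shows the grip bar nearly vertical between (418,262) and (417,357), midway between the fingers. The lid is centred near (469,283).

```bash
python3 -c "
from h import *
d=np.load('w1.npy',allow_pickle=True).item();P=cloud(d)
a=np.array([[418,262],[417,357],[417.5,309.5]])*.7
print(onplane(d,a,240),onplane(d,np.array([[470,285]])*.7,187))
Z=P[...,2];roi=np.zeros(Z.shape,bool);roi[185:248,284:301]=1
q=P[roi&(Z>225)];print(len(q),np.median(q,0));v=np.linalg.svd((q-q.mean(0))[:,:2],full_matrices=0)[2][0];print(np.degrees(np.arctan2(v[1],v[0])),cv2.minAreaRect(q[:,:2].astype(np.float32)))
lid=(Z>181)&(Z<193)&(abs(P[...,0]-625)<80)&(abs(P[...,1]+9)<80)
q=P[lid]; print(len(q),np.median(q[:,2]));
from scipy.optimize import least_squares
h=cv2.convexHull(q[:,:2].astype(np.float32))[:,0];r=least_squares(lambda p:np.hypot(*(h-p[:2]).T)-52,[625,-9],loss='soft_l1');print(r.x,np.sort(r.fun).round(1))
"
```

```text
[[628.99429894  40.77173803 240.        ]
 [578.95565178   9.26319371 240.        ]
 [604.75129133  25.5115948  240.        ]] [[627.98293352  -6.73300088 187.        ]]
942 [605.88017953  26.56950854 243.49915112]
-147.24039531915628 ((604.7926025390625, 25.577857971191406), (56.333709716796875, 12.329963684082031), 32.44999313354492)
6672 186.63675516581478
[625.49897006  -6.10786899] [-0.6 -0.6 -0.6 -0.5 -0.5 -0.5 -0.5 -0.5 -0.5 -0.4 -0.4 -0.4 -0.4 -0.4
 -0.4 -0.4 -0.4 -0.4 -0.4 -0.4 -0.3 -0.3 -0.3 -0.3 -0.3 -0.3 -0.3 -0.2
 -0.2 -0.1 -0.1 -0.1 -0.1 -0.1 -0.   0.   0.   0.   0.1  0.2  4.5  4.7
  7.3  7.6  8.9]
```

>>> jog_arm([
  [-0.3,[0.005,0.1,0],[0,0,0]],
  [-0.3,[0,0,0.2],[0,0,0]],
  [-0.3,[0,0,0.2],[0,0,0]],
  [-0.3,[0,0,0.2],[0,0,0]],
  [-0.3,[0,0,0.2],[0,0,0]],
  [-0.3,[0,0,0.15],[0,0,0]],
  [-0.3,[0,0,0.08],[0,0,0]],
  [-0.3,[0,0,0],[0,0,0]],
  [-0.3,[0,0,0],[0,0,0]],
])

```text
t: 4.25
ee_pos: [605.0, 27.3, 220.3]
orientation: [3.018, 0.87, 0.001]
ft_force: [-0.3, -0.3, -0.2]
width: 30.8
grasp_force: 0.0
```

```bash
python3 -c "
from h import *
to((605,25.5,219),-57.7)"
```

```text
t 4.25 pos [605.   27.3 220.3] yaw y -57.83 z [ 0.001  0.    -1.   ] shift [-0.009  0.015  0.013] f [-0.3 -0.3 -0.2] w 30.79509915824934
turn [ 0.001 -0.001 -0.003]
```

>>> jog_arm([
  [-0.3,[-0.008,0.05,0],[0,0,0]],
  [-0.3,[0,0.05,0],[0,0,0]],
  [-0.3,[0,0.03,-0.013],[0,0,0]],
  [-0.3,[0,0.03,-0.014],[0,0,0]],
  [-0.3,[0,0.03,-0.012],[0,0,0]],
  [-0.3,[0,0.03,-0.011],[0,0,0]],
  [-0.3,[0,0.03,-0.01],[0,0,0]],
  [-0.3,[0,0.03,-0.009],[0,0,0]],
  [-0.3,[0,0.03,-0.008],[0,0,0]],
  [-0.3,[0,0,0],[0,0,0]],
])

```text
t: 5.25
ee_pos: [620.6, -0.0, 227.4]
orientation: [3.019, 0.869, 0.0]
ft_force: [0.2, -1.0, 0.4]
width: 30.5
grasp_force: 0.0
```

```bash
python3 -c "
from h import *
to((625.5,-6.2,228),-57.7)
d=grab('scene');P=cloud(d);Z=P[...,2];r=np.hypot(P[...,0]-625,P[...,1]+6)<75
q=P[r&(Z>183)&(Z<192)];h=cv2.convexHull(q[:,:2].astype(np.float32))[:,0];print(len(q),cv2.minEnclosingCircle(h),np.median(q,0))
cv2.imwrite('pics/s2.png',cv2.resize(d['image'][180:320,220:380],(640,560),interpolation=cv2.INTER_CUBIC))"
```

```text
t 5.25 pos [620.6  -0.  227.4] yaw y -57.87 z [ 0. -0. -1.] shift [ 0.009  0.078 -0.006] f [ 0.2 -1.   0.4] w 30.473239663336464
turn [ 0.    -0.    -0.004]
661 ((623.7111206054688, -3.17999267578125), 60.43404769897461) [632.20069972 -10.14672692 185.74140315]
```

View pics/s2.png

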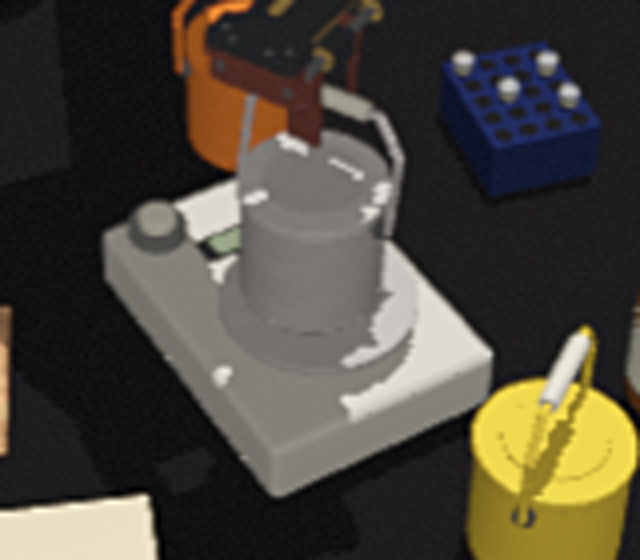

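The canister (centre about (315,230)) stands level on the pan and the bail (bar at (345,103)) is following the finger. I'll carry on to upright, then close.

>>> jog_arm([
  [-0.3,[0,0.03,-0.005],[0,0,0]],
  [-0.3,[0,0.03,-0.003],[0,0,0]],
  [-0.3,[0,0.03,-0.001],[0,0,0]],
  [-0.3,[0,0.03,0],[0,0,0]],
  [-0.3,[0.004,0.03,0],[0,0,0]],
  [-0.3,[0,0,0],[0,0,0]],
  [-0.3,[0,-0.035,0],[0,0,0]],
  [-0.3,[0,-0.035,0],[0,0,0]],
  [-0.3,[0,0,0],[0,0,0]],
  [-0.3,[0,0,0],[0,0,0]],
])

```text
t: 6.3
ee_pos: [624.8, -5.9, 228.3]
orientation: [3.019, 0.87, 0.0]
ft_force: [-0.2, 0.3, -0.5]
width: 30.7
grasp_force: 0.0
```

>>> jog_arm([
  [-0.6,[0,0,0],[0,0,0]],
  [-0.6,[0,0,0],[0,0,0]],
  [-0.7,[0,0,0],[0,0,0]],
  [-0.75,[0,0,0],[0,0,0]],
  [-0.8,[0,0,0],[0,0,0]],
  [-1,[0,0,0],[0,0,0]],
  [-1,[0,0,0],[0,0,0]],
  [-1,[0,0,0],[0,0,0]],
  [-1,[0,0,0],[0,0,0]],
])

```text
t: 7.2
ee_pos: [625.0, -6.2, 228.3]
orientation: [3.019, 0.87, 0.0]
ft_force: [0.3, -0.1, -0.6]
width: 12.4
grasp_force: 30.0
```

```bash
python3 -c "
from h import *
to((625.5,-6.2,228.5),-57.7)
d=grab('wrist');cv2.imwrite('pics/w2.png',d['image'])"
```

```text
t 7.2 pos [625.   -6.2 228.3] yaw y -57.86 z [ 0. -0. -1.] shift [ 0.005  0.003 -0.002] f [ 0.3 -0.1 -0.6] w 12.375785450914364
turn [ 0.    -0.    -0.004]
```

View pics/w2.png

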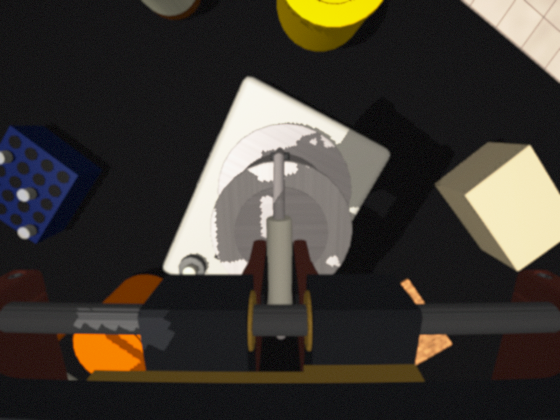

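The bar is gripped with an opening of 12.4 mm, and the bail sits upright over the lid (bar at (280,255)). Now lifting.

>>> jog_arm([
  [-1,[0,0,-0.03],[0,0,0]],
  [-1,[0,0,-0.05],[0,0,0]],
  [-1,[0,0,-0.08],[0,0,0]],
  [-1,[0,0,-0.12],[0,0,0]],
  [-1,[0,0,-0.15],[0,0,0]],
  [-1,[0,0,-0.15],[0,0,0]],
  [-1,[0,0,-0.12],[0,0,0]],
  [-1,[0,0,-0.07],[0,0,0]],
  [-1,[0,0,-0.03],[0,0,0]],
  [-1,[0,0,0],[0,0,0]],
])

```text
t: 8.25
ee_pos: [625.0, -6.2, 308.6]
orientation: [3.019, 0.87, 0.001]
ft_force: [-0.7, 0.3, -5.4]
width: 12.1
grasp_force: 30.0
```

>>> jog_arm([
  [-1,[-0.031,0.025,0],[0,0,0]],
  [-1,[-0.08,0.06,0],[0,0,0]],
  [-1,[-0.15,0.11,0],[0,0,0]],
  [-1,[-0.15,0.11,0],[0,0,0]],
  [-1,[-0.15,0.11,0],[0,0,0]],
  [-1,[-0.15,0.11,0],[0,0,0]],
  [-1,[-0.15,0.11,0],[0,0,0]],
  [-1,[-0.15,0.11,0],[0,0,0]],
  [-1,[-0.15,0.11,0],[0,0,0]],
])

```text
t: 9.15
ee_pos: [571.0, -142.5, 308.4]
orientation: [3.019, 0.868, -0.0]
ft_force: [-0.1, 0.7, -5.5]
width: 12.0
grasp_force: 30.0
```

>>> jog_arm([
  [-1,[-0.15,0.11,0],[0,0,0]],
  [-1,[-0.15,0.11,0],[0,0,0]],
  [-1,[-0.15,0.11,0],[0,0,0]],
  [-1,[-0.15,0.11,0],[0,0,0]],
  [-1,[-0.15,0.11,0],[0,0,0]],
  [-1,[-0.15,0.11,0],[0,0,0]],
  [-1,[-0.15,0.11,0],[0,0,0]],
  [-1,[-0.08,0.06,0],[0,0,0]],
  [-1,[-0.031,0.025,0],[0,0,0]],
  [-1,[0,0,0],[0,0,0]],
])

```text
t: 10.15
ee_pos: [518.9, -275.0, 308.3]
orientation: [-3.019, -0.868, -0.0]
ft_force: [0.3, -0.4, -6.3]
width: 12.5
grasp_force: 30.0
```

```bash
python3 -c "
from h import *
to((519.3,-274.4,150),-57.7)
d=grab('top');np.save('top2.npy',d,allow_pickle=True);P=cloud(d);Z=P[...,2];r=np.hypot(P[...,0]-519,P[...,1]+274)<130
for lo,hi in((2,10),(170,205),(195,275)):
  q=P[r&(Z>lo)&(Z<hi)];print(lo,len(q),np.median(q,0).round(1),q.min(0).round(),q.max(0).round())
d=grab('scene');cv2.imwrite('pics/s3.png',cv2.resize(d['image'][170:330,130:350],(770,560),interpolation=cv2.INTER_CUBIC))
P=cloud(d);Z=P[...,2];r=np.hypot(P[...,0]-519,P[...,1]+274)<60
q=P[r&(Z>40)];print(np.nanpercentile(q[:,2],[0,1,3,5,50]))
"
```

```text
t 10.15 pos [ 518.9 -275.   308.3] yaw y -57.92 z [ 0.  0. -1.] shift [ 0.006 -0.003  1.583] f [ 0.3 -0.4 -6.3] w 12.517579885950852
turn [-0.    -0.    -0.005]
2 2367 [ 520.  -236.     4.6] [ 392. -395.    2.] [ 648. -144.   10.]
170 66 [ 521.1 -232.   185.6] [ 479. -251.  171.] [ 562. -226.  205.]
195 484 [ 544.2 -248.5  265.8] [ 495. -297.  196.] [ 570. -225.  275.]
[164.31841607 176.9211437  189.83666729 203.09782228 488.13241724]
```

View pics/s3.png

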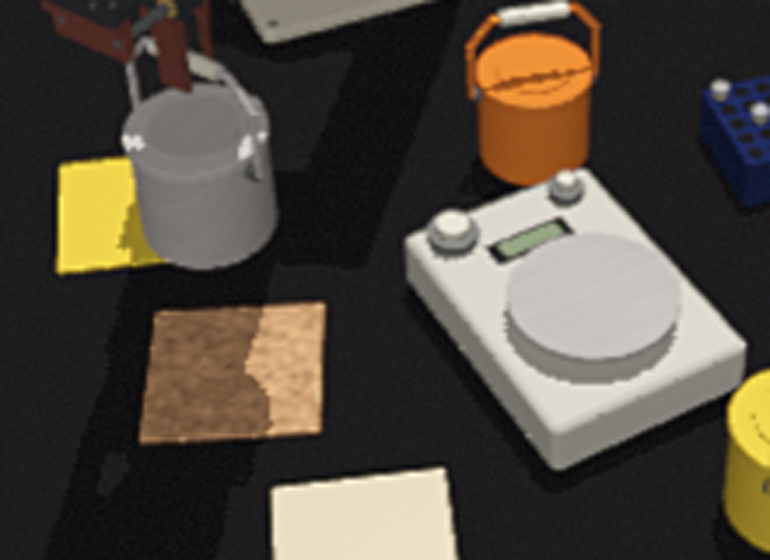

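The canister hangs level at crop (200,175) above the mat, as seen by the oblique camera. The mat corners are (155,312), (325,303), (322,433) and (141,442). I'll lower it and cross-check the mat centre.

>>> jog_arm([
  [-1,[0,0,0.05],[0,0,0]],
  [-1,[0,0,0.15],[0,0,0]],
  [-1,[0,0,0.2],[0,0,0]],
  [-1,[0,0,0.2],[0,0,0]],
  [-1,[0,0,0.2],[0,0,0]],
  [-1,[0,0,0.2],[0,0,0]],
  [-1,[0,0,0.2],[0,0,0]],
  [-1,[0,0,0.15],[0,0,0]],
  [-1,[0,0,0.08],[0,0,0]],
  [-1,[0,0,0],[0,0,0]],
])

```text
t: 11.25
ee_pos: [518.9, -274.0, 164.2]
orientation: [-3.017, -0.87, 0.002]
ft_force: [-0.6, -0.2, -5.2]
width: 12.1
grasp_force: 30.0
```

```bash
python3 -c "
from h import *
d=np.load('scene.npy',allow_pickle=True).item()
c=np.array([(155,312),(325,303),(322,433),(141,442)])/3.5+[130,170]-.4
B=onplane(d,c,5);print(B,B.mean(0)); to((519.3,-274.4,148.3),-57.7)"
```

```text
[[ 428.77265512 -315.31348203    5.        ]
 [ 479.4655089  -182.19623953    5.        ]
 [ 613.51820014 -233.2307546     5.        ]
 [ 561.84607144 -364.62336288    5.        ]] [ 520.9006089  -273.84095976    5.        ]
t 11.25 pos [ 518.9 -274.   164.2] yaw y -57.83 z [-0.002  0.001 -1.   ] shift [0.001 0.006 0.159] f [-0.6 -0.2 -5.2] w 12.136107027273475
turn [-0.002  0.001 -0.003]
```

>>> jog_arm([
  [-1,[0,0,0.04],[0,0,0]],
  [-1,[0,0,0.04],[0,0,0]],
  [-1,[0,0,0.03],[0,0,0]],
  [-1,[0,0,0.02],[0,0,0]],
  [-1,[0,0,0.01],[0,0,0]],
  [-1,[0,0,0.01],[0,0,0]],
  [-1,[0,0,0],[0,0,0]],
  [-1,[0,0,0],[0,0,0]],
])

```text
t: 12.05
ee_pos: [519.4, -274.5, 150.4]
orientation: [3.019, 0.87, 0.0]
ft_force: [0.7, 0.5, -5.3]
width: 12.4
grasp_force: 30.0
```

>>> jog_arm([
  [-1,[0,0,0.01],[0,0,0]],
  [-1,[0,0,0],[0,0,0]],
])

```text
t: 12.25
ee_pos: [519.3, -274.5, 149.2]
orientation: [-3.019, -0.87, 0.0]
ft_force: [0.2, 0.0, -5.4]
width: 12.2
grasp_force: 30.0
```

>>> jog_arm([
  [-1,[0,0,0.01],[0,0,0]],
  [-1,[0,0,0],[0,0,0]],
])

```text
t: 12.45
ee_pos: [519.4, -274.6, 148.3]
orientation: [3.019, 0.87, 0.0]
ft_force: [-1.0, -0.4, -3.8]
width: 11.9
grasp_force: 30.0
```

>>> jog_arm([
  [-1,[0,0,0.005],[0,0,0]],
  [-1,[0,0,0],[0,0,0]],
])

```text
t: 12.65
ee_pos: [519.6, -274.8, 148.3]
orientation: [3.018, 0.869, 0.001]
ft_force: [-0.9, -0.2, 0.6]
width: 12.2
grasp_force: 30.0
```

>>> jog_arm([
  [-0.75,[0,0,0],[0,0,0]],
  [-0.6,[0,0,0],[0,0,0]],
  [-0.4,[0,0,0],[0,0,0]],
  [-0.2,[0,0,0],[0,0,0]],
  [-0.2,[0,0,-0.03],[0,0,0]],
  [-0.2,[0,0,-0.1],[0,0,0]],
  [-0.2,[0,0,-0.2],[0,0,0]],
  [-0.2,[0,0,-0.3],[0,0,0]],
  [-0.2,[0,0,-0.3],[0,0,0]],
  [-1,[0,0,0],[0,0,0]],
])

```text
t: 13.65
ee_pos: [521.7, -275.8, 246.0]
orientation: [3.013, 0.868, 0.009]
ft_force: [0.9, -0.6, 0.4]
width: 30.1
grasp_force: 0.0
```

```bash
python3 - <<'E'
from h import *
d=grab('scene');cv2.imwrite('pics/s4.png',cv2.resize(d['image'][170:330,130:350],(770,560),interpolation=cv2.INTER_CUBIC))
d0=np.load('top.npy',allow_pickle=True).item();P0=cloud(d0)
d1=np.load('top2.npy',allow_pickle=True).item();P1=cloud(d1)
for n,P in(('top0',P0),('top2',P1),('scene',cloud(d))):
  for b,c in(('tare',(509,-72)),('power',(499,36))):
    Z=P[...,2]; q=P[(np.hypot(P[...,0]-c[0],P[...,1]-c[1])<22)&(Z>73)&(Z<95)]
    print(n,b,len(q),np.median(q,0).round(1) if len(q) else '',cv2.minEnclosingCircle(q[:,:2].astype(np.float32)) if len(q) else '')
print(d0['image'].shape); to((508,-73,200),-57.7)
E
```

```text
top0 tare 167 [506.7 -72.1  78.7] ((507.7424621582031, -71.94490051269531), 21.185213088989258)
top0 power 76 [497.3  36.2  75.6] ((497.19635009765625, 36.315711975097656), 14.771599769592285)
top2 tare 156 [507.  -72.4  79.6] ((507.80279541015625, -72.78107452392578), 20.780969619750977)
top2 power 74 [496.2  34.2  77. ] ((496.7607421875, 36.19074249267578), 15.069324493408203)
scene tare 67 [513.4 -75.7  79. ] ((513.7096557617188, -75.24089050292969), 18.44394874572754)
scene power 30 [501.4  34.7  77. ] ((503.9791564941406, 33.888954162597656), 15.9736328125)
(420, 560, 3)
t 13.7 pos [ 520.6 -275.2  243.6] yaw y -57.86 z [ 0.005 -0.003 -1.   ] shift [ 0.968 -1.781  0.431] f [-0.9  0.2 -1.2] w 26.06889637486634
turn [ 0.006 -0.003 -0.003]
```

View pics/s4.png

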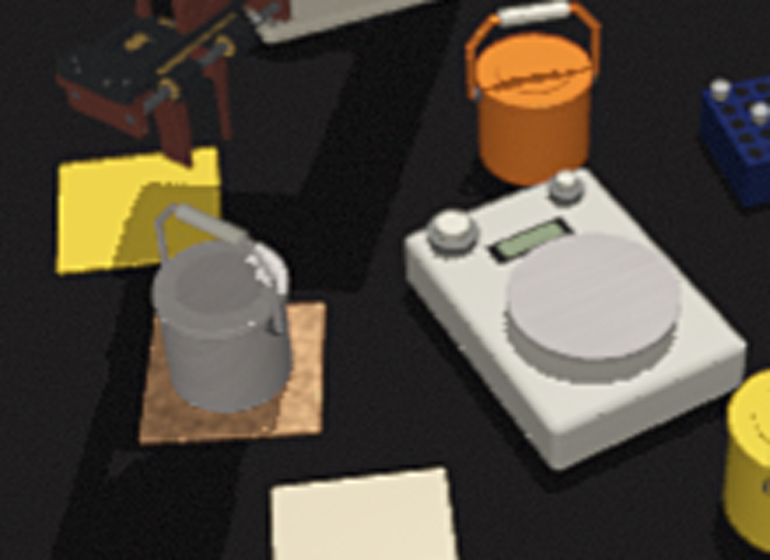

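The canister stands on the mat at (225,325) with its foot well inside and its bail upright. The balance is empty. The tare button is at (452,228) and the power button at (566,185).

>>> jog_arm([
  [-1,[0,0,-0.2],[0,0,0]],
  [-1,[0.1,-0.18,0],[0,0,0]],
  [-1,[0.15,-0.27,0],[0,0,0]],
  [-1,[0.2,-0.36,0],[0,0,0]],
  [-1,[0.2,-0.36,0],[0,0,0]],
  [-1,[0.15,-0.27,0],[0,0,0]],
  [-1,[0.1,-0.18,0],[0,0,0]],
  [-1,[0.075,-0.16,0],[0,0,0]],
  [-1,[0,0,0],[0,0,0]],
])

```text
t: 14.6
ee_pos: [506.2, -70.2, 259.9]
orientation: [-3.017, -0.873, 0.003]
ft_force: [0.7, -1.1, -1.0]
width: 0.7
grasp_force: 0.0
```

```bash
python3 - <<'E'
from h import *
to((508.5,-72.5,95),-57.7)
d=grab('wrist');cv2.imwrite('pics/w3.png',d['image'])
E
```

```text
t 14.6 pos [506.2 -70.2 259.9] yaw y -57.73 z [-0.002  0.001 -1.   ] shift [0.009 0.034 1.649] f [ 0.7 -1.1 -1. ] w 0.6528686110341662
turn [-0.002  0.002 -0.001]
```

View pics/w3.png

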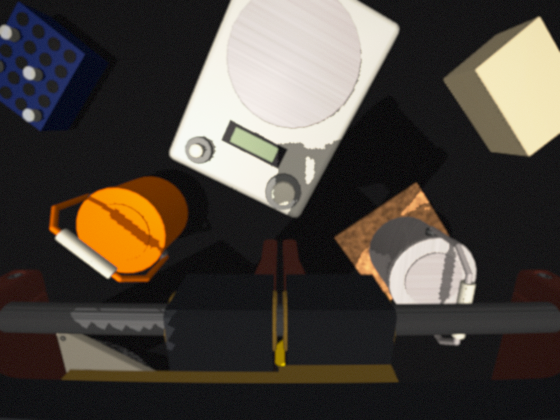

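The tare button is at (285,190), straight ahead of the closed fingertips. The placed canister shows at (425,265).

```bash
python3 - <<'E'
from h import *
d=grab('wrist');P=cloud(d);print(onplane(d,(286,189),82),P[186:193,282:289].reshape(-1,3).mean(0))
Z=P[...,2];q=P[(np.hypot(P[...,0]-508,P[...,1]+73)<24)&(Z>64)&(Z<95)];print(np.histogram(q[:,2],np.arange(64,96,2)))
q=q[q[:,2]>79];print(cv2.minEnclosingCircle(q[:,:2].astype(np.float32)),np.median(q,0))
E
```

```text
[[514.52160289 -74.18920893  82.        ]] [513.85715203 -73.24745619  81.7221379 ]
(array([  6,   7,   8, 128, 424,  34,   7,  33, 268, 121,   1,   0,   0,
         0,   0]), array([64, 66, 68, 70, 72, 74, 76, 78, 80, 82, 84, 86, 88, 90, 92, 94]))
((507.0059509277344, -72.78204345703125), 13.724644660949707) [507.6429794  -72.55322662  81.51003831]
```

>>> jog_arm([
  [-1,[0,0.027,0.1],[0,0,0]],
  [-1,[0,0,0.25],[0,0,0]],
  [-1,[0,0,0.35],[0,0,0]],
  [-1,[0,0,0.35],[0,0,0]],
  [-1,[0,0,0.3],[0,0,0]],
  [-1,[0,0,0.2],[0,0,0]],
  [-1,[0,0,0.1],[0,0,0]],
  [-1,[0,0,0.05],[0,0,0]],
  [-1,[0,0,0],[0,0,0]],
  [-1,[0,0,0],[0,0,0]],
])

```text
t: 15.7
ee_pos: [509.3, -74.5, 91.5]
orientation: [3.018, 0.869, 0.002]
ft_force: [0.4, 0.5, 0.1]
width: 0.3
grasp_force: 0.0
```

```bash
python3 - <<'E'
from h import *
to((507.5,-72.6,82),-57.7)
E
```

```text
t 15.7 pos [509.3 -74.5  91.5] yaw y -57.88 z [ 0.001 -0.    -1.   ] shift [-0.005 -0.026  0.095] f [0.4 0.5 0.1] w 0.32087537108934283
turn [ 0.001 -0.001 -0.004]
```

>>> jog_arm([
  [-1,[-0.005,-0.02,0.03],[0,0,0]],
  [-1,[0,0,0.03],[0,0,0]],
  [-1,[0,0,0.02],[0,0,0]],
  [-1,[0,0,0.02],[0,0,0]],
  [-1,[0,0,0.02],[0,0,0]],
  [-1,[0,0,0],[0,0,0]],
  [-1,[0,0,0],[0,0,0]],
])

```text
t: 16.4
ee_pos: [507.2, -72.7, 78.9]
orientation: [-3.019, -0.87, -0.0]
ft_force: [0.2, 0.5, 2.6]
width: 0.6
grasp_force: 1.2
```

>>> jog_arm([
  [-1,[0,0,0.015],[0,0,0]],
  [-1,[0,0,0],[0,0,0]],
])

```text
t: 16.6
ee_pos: [507.2, -72.8, 77.3]
orientation: [3.019, 0.87, 0.0]
ft_force: [-1.1, 0.8, 3.9]
width: 0.2
grasp_force: 1.6
```

>>> jog_arm([
  [-1,[0,0,0.01],[0,0,0]],
  [-1,[0,0,0],[0,0,0]],
])

```text
t: 16.8
ee_pos: [507.2, -72.7, 76.4]
orientation: [-3.019, -0.87, -0.0]
ft_force: [-0.8, 1.4, 4.3]
width: 0.5
grasp_force: 2.1
```

>>> jog_arm([
  [-1,[0,0,0.01],[0,0,0]],
  [-1,[0,0,0],[0,0,0]],
  [-1,[0,0,0],[0,0,0]],
])

```text
t: 17.1
ee_pos: [507.3, -72.8, 76.1]
orientation: [3.019, 0.87, 0.001]
ft_force: [-2.9, 0.8, 14.2]
width: 0.5
grasp_force: 7.0
```

The force jumped to 14 N, so the button is on its hard stop. Releasing and retreating.

>>> jog_arm([
  [-1,[0,0,-0.03],[0,0,0]],
  [-1,[0,0,-0.05],[0,0,0]],
  [-1,[0,0,-0.1],[0,0,0]],
  [-1,[0,0,-0.3],[0,0,0]],
  [-1,[0,0,-0.4],[0,0,0]],
  [-1,[0,0,-0.4],[0,0,0]],
  [-1,[0,0,-0.4],[0,0,0]],
  [-1,[0,0,-0.2],[0,0,0]],
  [-1,[0,0,0],[0,0,0]],
  [-1,[0,0,0],[0,0,0]],
])

```text
t: 18.1
ee_pos: [506.7, -72.8, 263.1]
orientation: [3.019, 0.87, 0.0]
ft_force: [-0.0, 0.2, 0.2]
width: 0.6
grasp_force: 0.0
```

```bash
python3 - <<'E'
from h import *
to((507,-72,260))
d=grab('wrist');P=cloud(d);Z=P[...,2];q=P[(np.hypot(P[...,0]-508,P[...,1]+73)<24)&(Z>78)&(Z<95)];print(len(q),np.median(q,0))
d=grab('scene');cv2.imwrite('pics/s5.png',cv2.resize(d['image'][170:330,130:350],(770,560),interpolation=cv2.INTER_CUBIC))
E
```

```text
t 18.1 pos [506.7 -72.8 263.1] yaw y -57.86 z [ 0. -0. -1.] shift [ 0.007 -0.005  0.031] f [-0.   0.2  0.2] w 0.5647481211171822
418 [507.62759985 -72.41348453  81.50162886]
```

View pics/s5.png

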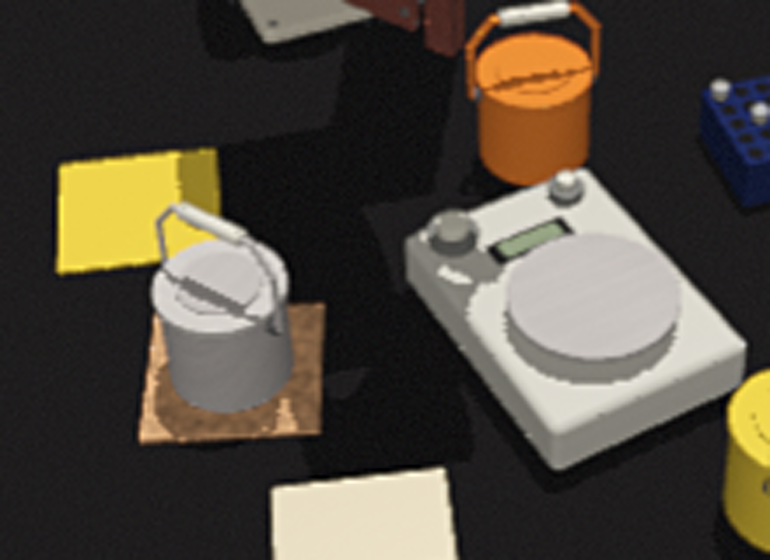

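The canister at (222,325) stands on the mat with its bail up. The tare button is back up at 81.5 mm, the arm is clear, and nothing else has moved. Handing in.

```bash
python3 -c "
from h import *
print(close_job())"
```

```text
the job is handed in; nothing more can be done
None
```

I swung the bail upright, set the canister on the cork mat and let go of it, then pressed the tare button to its stop and saw it come back up; the job was handed in at 18 s with the arm touching nothing.

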